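Reset the tripped breaker behind the snap-in cover of a battery backup unit

TASK

The battery backup unit on the office desk has tripped. Press the release tab of the snap-in cover on its sloping face inward and pivot the cover out of its frame until it lies fully open, then push the one breaker button behind it that has popped out fully back in. Leave the other things on the desk where they are.

Things in the scene. Friction and masses are not known exactly. Their poses are not given: they have to be found in the camera images.
- ups: Black wedge-shaped battery backup unit, fixed, 220 deep (x) x 240 wide (y) x 149 high. Origin: centre of its underside; x points from its low front (robot side) to its high back, z up. From x = -110 mm, 50 mm above the desk, its face slopes up to the back at 38 deg for 160 mm; behind is a flat top. Up the slope is (cos 38, 0, sin 38), out of the face (-sin 38, 0, cos 38) in this frame.
- compartment (a point): Centre of the floor of the compartment in the sloping face, hidden by the grey cover until it is opened: 122 wide, 100 long along the slope, 35 deep square to the face. The 43 mm of sloping face above the cover is plain and free for a finger. x, y, z as the unit's.
- hinge (a point): Point on the cover's hinge axis, midway across the unit. The axis runs along the unit's y, 10 mm beneath the surface of the face, at the cover's lower edge. x, y, z as the unit's.
- cover (a joint): Angle of the grey cover (118 wide x 94 long x 5 thick, about 90 g): 0 shut and flush with the face, held by a latch until the tab is pressed; grows as its upper edge swings out and over towards the robot; 2.1 rad fully open at its stop, in front of the unit. Light hinge, no spring: below about 0.9 rad it tends to fall shut, beyond 1.0 rad it falls open by itself.
- tab_face (a point): Centre of the up-slope face of the release tab, which stands square to the cover at the middle of its upper edge: 44 wide (y), 8 thick, rising 22 mm above the cover's surface. This point is 11 mm above that surface and 98 mm along the cover from the hinge axis. x points along the cover away from its hinge (up the slope when shut), z out of the cover. Moves with tab and cover.
- tab (a joint): Travel of the release tab (m): 0 out (latched), 0.007 fully in. Inward is along the cover towards its hinge, down the slope. It springs back: 2 N at the start, 5.5 N fully in; the latch lets go at 0.005. Keep it about half in and carry it round the hinge: the cover follows by friction. A hard push down the slope at small angles only jams.
- breaker1_cap (a point): Centre of the outer end of breaker button 1: round, black, 18 mm across, square to the compartment's floor, 30 mm from the upper wall, which leans over it. The three stand in a row across the unit, 34 mm apart, in any order. Popped out, its end is 15 mm above the floor; pushed in, 7 mm. z points out of the face.
- breaker1 (a joint): Travel of breaker button 1 (m): 0 to 0.001 popped out (tripped), 0.008 fully in against its stop (set), it goes in square to the face, needs about 5 N and stays where it is left.
- breaker2_cap (a point): Centre of the outer end of breaker button 2: round, black, 18 mm across, square to the compartment's floor, 30 mm from the upper wall, which leans over it. The three stand in a row across the unit, 34 mm apart, in any order. Popped out, its end is 15 mm above the floor; pushed in, 7 mm. z points out of the face.
- breaker2 (a joint): Travel of breaker button 2 (m): 0 to 0.001 popped out (tripped), 0.008 fully in against its stop (set), it goes in square to the face, needs about 5 N and stays where it is left.
- breaker3_cap (a point): Centre of the outer end of breaker button 3: round, black, 18 mm across, square to the compartment's floor, 30 mm from the upper wall, which leans over it. The three stand in a row across the unit, 34 mm apart, in any order. Popped out, its end is 15 mm above the floor; pushed in, 7 mm. z points out of the face.
- breaker3 (a joint): Travel of breaker button 3 (m): 0 to 0.001 popped out (tripped), 0.008 fully in against its stop (set), it goes in square to the face, needs about 5 N and stays where it is left.
- paper_roll_center (a point): Centre of a white paper roll, 52 across x 57 high, standing on the unit's flat top. A bystander, loose.
- stapler_center (a point): Centre of a black stapler, 140 x 38 x 50 high, on the desk close to the unit's right (-y) side. A bystander, loose.
- mug_center (a point): Centre of a white mug, 80 across x 95 high. A bystander, loose.
- tape_center (a point): Centre of a clear tape roll lying flat, 100 across x 45 high. A bystander, loose.
- calculator_center (a point): Centre of a grey desk calculator, 150 x 100 x 22 high. A bystander, loose.

How it is judged (in metres and radians):
On the way, in this order (a step that is already met when the one before it is completed fails the run):
1. the release tab is pressed in (value of joint tab above 0.004 m), for 0.04 s.
2. the cover has swung fully open (value of joint cover above 1.9 rad), for 0.2 s.
3. the popped-out breaker button is pushed in (value of joint breaker1 above 0.0065 m), for 0.2 s.
At the end, for the whole second after the job is handed in: The cover stays open at more than 1.9 rad and at rest with its tab sprung back out (under 2 mm), and all three breaker buttons are in (more than 6.5 of 8 mm) (value of joint cover above 1.9 rad and value of joint each of breaker1, breaker2, breaker3 above 0.0065 m and value of joint tab below 0.002 m and velocity of joint cover below 0.1 rad/s); the robot touches nothing.
It fails at once if the paper roll is displaced by more than 30 mm (distance of paper_roll_center from where it was at the start of the episode above 0.03 m).
It fails at once if the stapler is displaced by more than 30 mm (distance of stapler_center from where it was at the start of the episode above 0.03 m).
It fails at once if the mug is displaced by more than 30 mm (distance of mug_center from where it was at the start of the episode above 0.03 m).
It fails at once if the tape roll is displaced by more than 30 mm (distance of tape_center from where it was at the start of the episode above 0.03 m).
It fails at once if the calculator is displaced by more than 30 mm (distance of calculator_center from where it was at the start of the episode above 0.03 m).
It also fails if it takes over 45 s, if anything falls off the work surface, if the arm or the gripper's body presses on something with over 40 N, if the wrist force passes 120 N, or if a joint passes its speed limit or range.

ROBOT

A 6-joint arm with a two-finger parallel gripper is mounted at the origin on the work surface. World frame = base frame: x ahead of the robot, y to its left, z up, the work surface at z = 0. Lengths are in mm, angles in rad, forces in N, time in s.
With the tool pointing down it reaches from about 350 to 875 mm from the base axis. Payload 4.2 kg.
Tool frame: the origin (TCP) lies midway between the tips of the shut fingers; the grasp point (between the pads) lies 19 mm behind it; z points along the fingers, y is the line along which they close (so a half turn about z gives the same grasp; the last joint's range is limited). The gripper opens to 85 mm and grips with 20 to 120 N. Pads are 22 mm wide; open, the fingers measure 114 mm over their backs; the gripper's body (76 mm by 85 mm) begins 54 mm behind the grasp point. The pads swing forward as they close: fully open they stand 13 mm farther back than shut.
Start: joints at [0.259, 0.385, 0.008, 0, -1.194, -0.259], TCP at [624.979, 0.025, 201.912] pointing down, gripper open.
Joint ranges: [-3.14, 3.14], [-1.21, 2.06], [-1.07, 1.41], [-3.16, 2.05], [-2.99, -0.16], [-3.1, 3.1]. Speed limits (rad/s): [2.79, 2.79, 3.14, 3.14, 3.14, 3.14].

INTERFACE

Orientations are given as a unit quaternion [x, y, z, w].
In Python, from bench import arm gives the robot as it stands.
- The arm moves only by the tool send_rows, never from a script. Its argument "targets" is a list of rows, each an object of numbers: "gripper": the gripper command: -1 is fully open, 1 is shut, values between are in proportion; "x", "y", "z": the shift along the tool's x, y, z in cm; "ax", "ay", "az": the turn, a rotation vector about the tool's x, y, z in degrees. A call has 1 to 5 rows; each row shifts and turns the commanded pose from where the row before left it, along the tool's axes as they then stand; what a row does not reach is not made up. A row lasts 1/12 s, in which the tool goes at most 41.7 mm and 7.16 degrees, less where a joint would pass 70% of its speed; a pose out of reach is approached as far as the arm can. A call is refused whole if a number of a shift passes 4.17 or a number of a turn 7.16, either way. A call with a gripper value outside its range is refused whole. The fingers move at their own pace and stop on an object; the grip force is fixed at half the most. Time passes only in rows, so rows that do not move let the fingers close. It gives the time, the measured TCP pose, the force, the opening and the grip force at its end, in the units of the state.
- arm.read_state(): the state, without advancing time (a new reading comes with each control period).
- arm.get_image(name): name is "scene" or "side" or "wrist"; returns (picture, depth): 420x560x3 uint8, red, green, blue; 420x560 float32, mm along the optical axis (not along the pixel's ray), 0 where there is no reading.
- arm.camera_model(name): a dict with "fx", "fy", "cx", "cy" (pixels), "cam_to_world" (4x4, takes a point from camera to world coordinates). Camera axes: x right, y down, z forward; pixel columns grow to the right and rows downward; lengths in mm; the calibration is good to about 2 mm. A picture is of the moment at which its call begins: read the wrist's pose just before it. camera_model takes no time and is no camera call; for the wrist camera it gives the pose at the moment of the call.
- arm.job_done(): hands the job in; it is judged then, once.
Trained networks look in the newest picture that a camera, given by its name, has taken for a name from the list of things; names that differ only in an ending like _2 or _b are one class to them, and where a whole thing is asked for, a point or a joint stands for the part that bears it (a point fixed in the world has none). Each returns a list of dicts, best first, with "score" (0 to 1); they miss things now and then, are a little off and sometimes report something else, mostly with a low value. They report only what shows in the picture. A call takes as long as a camera call.
- arm.boxes_of(camera, thing): "rect" ([left, top, width, height] in pixels, round what is visible of it).
The state is a dict: "clock": time; "joints": joint angles; "joint_vel": joint speeds; "joint_efforts": joint torques, N m; "position": TCP position; "ee_rot": TCP orientation; "contact_force": force on the tool from outside, world axes, zero at the start; "wrist_torque": the same for the moment, N m; "gripper_width": finger opening in mm; "grasp_force": force on a finger pad.
Only numpy, scipy, OpenCV 4.12 (cv2) and the standard library are available. Lean on these libraries where they do the work, as an engineer would, in place of code of your own. Each camera call takes 0.05 s, during which the arm holds its last target. There are 200 camera calls.

## Working session

There is one attempt and no reset: what is moved stays moved. The work goes in short steps, Python scripts to look and compute and a tool call to move; the robot and the scene stay as the last step left them, time stands still between calls to the robot, and variables do not carry over. Pictures are saved under pics/ and viewed, at most 10 in all, crops included, and the job is handed in when it is done.

Besides the shell and the picture viewer there is one more tool, called after "Call:" as name(argument=value, ...) on one line, values as JSON. send_rows: Moves the arm, as the interface text tells. Its arguments: {"type":"object","properties":{"targets":{"type":"array"}},"required":["targets"]}

```bash
mkdir -p pics; cat > h.py <<'E'
import numpy as np,cv2
from bench import arm
from scipy.spatial.transform import Rotation as R
def cloud(name):
    p,d=arm.get_image(name); m=arm.camera_model(name)
    v,u=np.mgrid[:d.shape[0],:d.shape[1]]
    c=np.stack([(u-m['cx'])/m['fx']*d,(v-m['cy'])/m['fy']*d,d,np.ones_like(d)],-1)
    w=(c@np.array(m['cam_to_world']).T)[...,:3]; w[d==0]=np.nan
    return p,w
E
python3 - <<'E'
from h import *
s=arm.read_state();print(s)
for n in ['scene','side']:
    p,w=cloud(n); cv2.imwrite(f'pics/{n}0.png',p[:,:,::-1]); np.save(f'{n}.npy',w)
    for t in ['ups','cover','tab_face','paper_roll_center','stapler_center','mug_center','tape_center','calculator_center']:
        for b in arm.boxes_of(n,t)[:1]:
            l,tp,W,H=map(int,b['rect']); q=w[tp:tp+H,l:l+W].reshape(-1,3); 
            print(n,t,b['rect'],round(b['score'],2),np.nanmedian(q,0).round(),np.nanmax(q[:,2]).round())
E
```

```text
{'clock': 0.0, 'joints': array([ 2.58562801e-01,  3.85592958e-01,  6.61178965e-03, -5.22188600e-04,
       -1.19400419e+00, -2.58620226e-01]), 'joint_vel': array([-0.00085833, -0.00027759,  0.00080805,  0.00070221,  0.00027502,
        0.00230923]), 'joint_efforts': array([-9.55001960e-04, -3.92286408e+01,  1.88399577e+01,  4.18616563e+00,
       -4.72148502e-03,  8.27910434e-07]), 'position': array([ 6.24341525e+02, -2.48140660e-03,  2.00790757e+02]), 'ee_rot': array([-0.70701791,  0.70719475,  0.00076007, -0.00082411]), 'contact_force': array([ 0.41798689, -0.44472522,  0.34303434]), 'wrist_torque': array([ 0.04511579, -0.04578535, -0.03135389]), 'grasp_force': 0.0, 'gripper_width': 84.9746849477906}
scene ups [209.6, 218.5, 128.9, 111.0] 0.88 [639. 146.  58.] 207.0
scene cover [273.7, 231.7, 42.7, 29.3] 0.78 [544. 110. 103.] 206.0
scene tab_face [280.6, 236.3, 12.6, 8.8] 0.73 [559. 109. 128.] 137.0
scene paper_roll_center [258.4, 243.9, 30.5, 34.9] 0.82 [652. 193. 180.] 207.0
scene mug_center [339.5, 323.7, 49.1, 57.4] 0.81 [549. 407.  37.] 97.0
scene calculator_center [366.8, 280.6, 72.2, 49.9] 0.86 [391. 348.  20.] 202.0
side ups [206.9, 134.8, 99.6, 99.2] 0.69 [564.  88.  77.] 348.0
side cover [229.2, 167.9, 37.2, 43.0] 0.9 [532.  94.  94.] 145.0
side tab_face [238.4, 168.7, 23.7, 12.1] 0.58 [561. 109. 124.] 140.0
side paper_roll_center [243.2, 117.6, 13.6, 28.6] 0.9 [643. 182. 189.] 210.0
side stapler_center [280.7, 198.2, 38.9, 40.5] 0.7 [587. -73.  17.] 104.0
side mug_center [172.9, 130.5, 28.5, 36.0] 0.65 [551. 409.  50.] 98.0
side tape_center [342.1, 308.7, 41.3, 44.3] 0.57 [ 427. -405.    5.] 51.0
side calculator_center [133.3, 176.0, 55.0, 41.6] 0.93 [371. 335.  16.] 33.0
```

```bash
python3 - <<'E'
import cv2,numpy as np
a=cv2.imread('pics/scene0.png')[180:400,180:460];b=cv2.imread('pics/side0.png')[90:270,110:390]
cv2.imwrite('pics/c0.png',np.hstack([cv2.resize(a,(400,314)),cv2.resize(b[:220],(400,314))]))
E
```

```text
(no output)
```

View pics/c0.png

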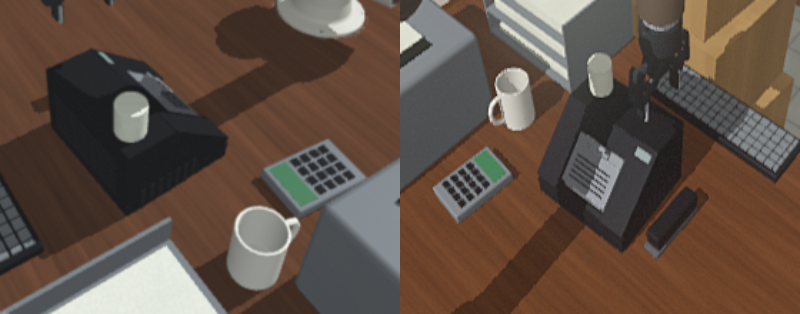

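```bash
cat > fit.py <<'E'
import numpy as np
from scipy.optimize import least_squares
from scipy.spatial.transform import Rotation as R
P=np.vstack([np.load(f'{n}.npy').reshape(-1,3)[::1] for n in ['scene','side']])
P=P[np.isfinite(P).all(1)]
P=P[(np.hypot(P[:,0]-590,P[:,1]-110)<190)&(P[:,2]>12)&(P[:,2]<155)]
s,c=np.sin(np.radians(38)),np.cos(np.radians(38))
def sd(q):
    d=np.stack([-110-q[:,0],q[:,0]-110,abs(q[:,1])-120,q[:,2]-149,-s*(q[:,0]+110)+c*(q[:,2]-50)],-1)
    return d.max(1)
def loc(p,Q=P):
    a=p[2];d=Q-[p[0],p[1],0]
    return np.stack([np.cos(a)*d[:,0]+np.sin(a)*d[:,1],-np.sin(a)*d[:,0]+np.cos(a)*d[:,1],d[:,2]],-1)
best=None
for yaw in np.radians([0,20,40,-20,60]):
    r=least_squares(lambda p:np.clip(sd(loc(p)),-25,25),[600,110,yaw],loss='cauchy',f_scale=2,x_scale=[10,10,.1])
    if best is None or r.cost<best.cost: best=r
p=best.x
if __name__=='__main__':
    print(p,np.degrees(p[2]),len(P),np.mean(abs(sd(loc(p)))<4))
    W=np.load('side.npy')
    import cv2
    im=cv2.imread('pics/side0.png')
    for n in ['side']:
        l=loc(p,W.reshape(-1,3)); u=(l[:,0]+110)*c+(l[:,2]-50)*s; h=-(l[:,0]+110)*s+(l[:,2]-50)*c
        col=im.reshape(-1,3).mean(1)
        m=(abs(h)<8)&(u>0)&(u<158)&(abs(l[:,1])<118)&(col>75)
        print('cover u',np.percentile(u[m],[1,5,50,95,99]),'y',np.percentile(l[m,1],[1,5,50,80,95,99]),m.sum(),np.median(h[m]))
        m=(h>10)&(h<40)&(u>60)&(u<158)&(abs(l[:,1])<80)
        print('tab',np.c_[u[m],l[m,1],h[m]].round())
E
python3 fit.py
```

```text
[5.85390829e+02 1.07532903e+02 6.57397235e-02] 3.7666087026988166 14555 0.9110958433527997
cover u [ 19.71507094  24.26305266  73.1563558  141.24557597 150.42147991] y [-107.35767596  -87.1513271   -17.91091475   32.11036693   51.76009847
   56.10783967] 958 0.3650502767617061
tab [[113.  20.  22.]
 [114.  16.  23.]
 [115.  15.  19.]
 [110.  19.  20.]
 [112.  13.  25.]
 [113.  11.  24.]
 [114.  10.  20.]
 [115.  11.  14.]
 [107.  18.  20.]
 [109.  14.  21.]
 [110.  12.  19.]
 [112.   7.  22.]
 [113.   4.  23.]
 [115.   2.  21.]
 [108.   8.  24.]
 [109.   5.  23.]
 [111.   2.  23.]
 [112.   1.  19.]
 [114.  -4.  23.]
 [115.  -6.  22.]
 [108.   1.  22.]
 [109.   0.  18.]
 [111.  -7.  26.]
 [113.  -9.  25.]
 [114. -11.  23.]
 [115. -11.  18.]
 [107.  -5.  25.]
 [109.  -6.  21.]
 [110.  -8.  20.]
 [111. -12.  21.]
 [113. -16.  24.]
 [114. -18.  23.]
 [115. -18.  16.]
 [107. -10.  20.]
 [109. -13.  21.]
 [110. -17.  22.]
 [112. -19.  20.]
 [113. -22.  20.]
 [115. -24.  20.]
 [108. -19.  24.]
 [109. -21.  21.]
 [111. -23.  19.]
 [111. -21.  10.]
 [108. -24.  19.]
 [109. -23.  11.]]
```

```bash
cat >> h.py <<'E'
U0=np.array([585.4,107.5,0]);YAW=np.radians(3.77)
s,c=np.sin(np.radians(38)),np.cos(np.radians(38))
RU=R.from_euler('z',YAW)
def face(u,y,h): # slope coords -> world
    return U0+RU.apply([-110+u*c-h*s,y,50+u*s+h*c])
def tool(tilt): # tool y towards robot/down slope, tilted
    return RU*R.from_euler('y',-tilt,degrees=True)*R.from_quat([-.70710678,.70710678,0,0])
def delta(p,r):
    st=arm.read_state(); r0=R.from_quat(st['ee_rot'])
    print('pos',st['position'].round(1),'shift cm',(r0.inv().apply(p-st['position'])/10).round(2),'turn',np.degrees((r0.inv()*r).as_rotvec()).round(1))
def inface():
    st=arm.read_state(); l=RU.inv().apply(st['position']-U0); a=l[0]+110;b=l[2]-50
    print('u',round(a*c+b*s,1),'y',round(l[1],1),'h',round(b*c-a*s,1),'F slope/y/n',(RU*R.from_euler('y',-38,degrees=True)).inv().apply(st['contact_force']).round(1),'w',st['gripper_width'],'t',st['clock'])
E
python3 - <<'E'
from h import *
print([a for a in dir(arm) if a[0]!='_'])
print(face(111,0,22),face(130,0,6))
delta(face(145,0,60),tool(38)); inface()
E
```

```text
['IKError', 'boxes_of', 'camera_model', 'get_image', 'job_done', 'read_state']
[549.4027071  105.12799308 135.67466034] [574.17177932 106.76012722 134.76405631]
pos [625.    0.  201.9] shift cm [-10.53   7.22   1.54] turn [38.  -1.3 -3.6]
u 205.8 y -109.8 h 32.0 F slope/y/n [0.3 0.2 0.8] w 85.38108984267633 t 0.9
```

Call:
send_rows(targets=[{"gripper": 1, "x": -3.5, "y": 2.4, "z": -1.0}, {"gripper": 1, "x": -3.5, "y": 2.4, "z": -1.0}, {"gripper": 1, "x": -3.5, "y": 2.4}, {"gripper": 1, "ax": 6.3, "ay": -0.2, "az": -0.6}, {"gripper": 1, "ax": 6.3, "ay": -0.2, "az": -0.6}])

```text
$.targets[0]: bad value
```

Call:
send_rows(targets=[{"gripper": 1, "ax": 6.3, "ay": -0.2, "az": -0.6}, {"gripper": 1, "ax": 6.3, "ay": -0.2, "az": -0.6}, {"gripper": 1, "ax": 6.3, "ay": -0.2, "az": -0.6}, {"gripper": 1, "ax": 6.3, "ay": -0.2, "az": -0.6}, {"gripper": 1}])

```text
$.targets[0]: bad value
```

```bash
python3 - <<'E'
from h import *
inface(); delta(face(136,0,6),tool(38)); print(arm.read_state()['joints'])
p,w=cloud('wrist'); cv2.imwrite('pics/w1.png',p[:,:,::-1])
l=RU.inv().apply(w.reshape(-1,3)-U0); a=l[:,0]+110;b=l[:,2]-50; u=a*c+b*s;h=b*c-a*s
m=(abs(h)<12)&(u>20)&(u<95)&(abs(l[:,1])<50); print('cover h',np.nanmedian(h[m]), m.sum())
m=(h>12)&(h<30)&(u>60)&(u<125)&(abs(l[:,1])<40)
print('tab',m.sum(),np.percentile(np.c_[u,l[:,1],h][m],[2,50,98],axis=0).round(1) if m.any() else 0)
E
```

```text
u 205.8 y -109.8 h 32.0 F slope/y/n [0.3 0.2 0.8] w 85.38108984267633 t 0.9
pos [625.    0.  201.9] shift cm [-10.7    4.61   6.34] turn [38.  -1.3 -3.6]
[ 2.58596676e-01  3.84703766e-01  7.89060072e-03  3.06073724e-06
 -1.19397707e+00 -2.58615174e-01]
cover h 0.8804585107736393 1505
tab 692 [[106.9 -23.5  12.5]
 [114.   -4.9  19.8]
 [115.6  18.8  23.3]]
```

View pics/w1.png

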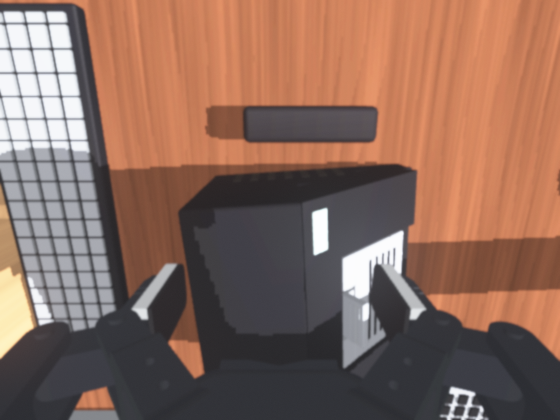

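The move did not run: rows need all keys. The wrist view shows the unit (columns 185–415), the white cover at about (370, 300) with its tab at about (355, 305). Depth puts the tab face at u≈115.6, which agrees with the fit.

Call:
send_rows(targets=[{"gripper": 1, "x": -3.5, "y": 2.4, "z": -1, "ax": 0, "ay": 0, "az": 0}, {"gripper": 1, "x": -3.5, "y": 2.4, "z": -1, "ax": 0, "ay": 0, "az": 0}, {"gripper": 1, "x": -3.5, "y": 2.4, "z": 0, "ax": 0, "ay": 0, "az": 0}, {"gripper": 1, "x": 0, "y": 0, "z": 0, "ax": 6.3, "ay": -0.2, "az": -0.6}, {"gripper": 1, "x": 0, "y": 0, "z": 0, "ax": 6.3, "ay": -0.2, "az": -0.6}])

```text
clock: 1.37
position: [556.8, 103.9, 222.3]
ee_rot: [0.711, -0.694, 0.077, -0.084]
contact_force: [0.6, -0.9, 0.7]
gripper_width: 25.5
grasp_force: 0.0
```

Call:
send_rows(targets=[{"gripper": 1, "x": 0, "y": 0, "z": 0, "ax": 6.3, "ay": -0.2, "az": -0.6}, {"gripper": 1, "x": 0, "y": 0, "z": 0, "ax": 6.3, "ay": -0.2, "az": -0.6}, {"gripper": 1, "x": 0, "y": 0, "z": 0, "ax": 6.3, "ay": -0.2, "az": -0.6}, {"gripper": 1, "x": 0, "y": 0, "z": 0, "ax": 6.3, "ay": -0.2, "az": -0.6}, {"gripper": 1, "x": 0, "y": 0, "z": 0, "ax": 0, "ay": 0, "az": 0}])

```text
clock: 1.78
position: [566.8, 84.8, 229.4]
ee_rot: [0.692, -0.666, 0.202, -0.192]
contact_force: [-0.4, -1.3, -0.9]
gripper_width: 0.0
grasp_force: 0.0
```

```bash
python3 - <<'E'
from h import *
inface(); delta(face(136,0,6),tool(38)); print(arm.read_state()['joints'])
p,w=cloud('wrist'); cv2.imwrite('pics/w2.png',p[:,:,::-1])
l=RU.inv().apply(w.reshape(-1,3)-U0); a=l[:,0]+110;b=l[:,2]-50; u=a*c+b*s;h=b*c-a*s
m=(abs(h)<12)&(u>20)&(u<160)&(abs(l[:,1])<50); print('face h',np.nanmedian(h[m]), m.sum())
m=(h>12)&(h<26)&(u>60)&(u<125)&(abs(l[:,1])<40)
print('tab',m.sum(),np.percentile(np.c_[u,l[:,1],h][m],[2,50,98],axis=0).round(1) if m.any() else 0)
E
```

```text
u 181.3 y -21.4 h 86.0 F slope/y/n [-1.  -1.3 -0.4] w 0.04114574723011622 t 1.7833
pos [566.8  84.8 229.4] shift cm [-2.4   3.77  8.32] turn [ 5.6 -2.2 -0.9]
[ 0.50268906  0.0128515  -0.77571638  0.78125593 -0.37937569 -1.14083507]
face h 0.6182688261273679 14882
tab 711 [[107.9 -23.2  12.8]
 [113.5  -3.2  22. ]
 [116.2  19.3  23.7]]
```

View pics/w2.png

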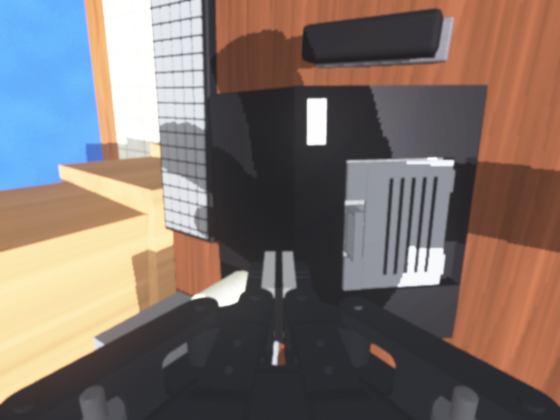

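The second wrist view shows the shut fingers at (280, 270), the cover at columns 345–450 and the tab at (353, 230). Depth again puts the tab face at u≈116. Joint 5 is near its range end at 38° of tilt, so I'll use about 28°.

```bash
cat >> h.py <<'E'
RF=RU*R.from_euler('y',-38,degrees=True)
def cpos(u,y,h,t): # TCP so that tab-side tip corner is at slope coords
    return face(u,y,h)-14.5*tool(t).apply([0,1,0])
def corner():
    st=arm.read_state(); C=st['position']+14.5*R.from_quat(st['ee_rot']).apply([0,1,0])
    l=RU.inv().apply(C-U0); a=l[0]+110;b=l[2]-50
    z=RU.inv().apply(R.from_quat(st['ee_rot']).apply([0,0,1]))
    print('C u,y,h',np.round([a*c+b*s,l[1],b*c-a*s],1),'tilt',np.degrees(np.arctan2(z[0],-z[2])).round(1),z.round(2),'F u,y,n',RF.inv().apply(st['contact_force']).round(1),'t',st['clock'],'j',st['joints'].round(2))
E
python3 - <<'E'
from h import *
corner(); delta(cpos(130,0,45,28),tool(28)); 
p=cpos(130,0,45,28); print(tool(28).inv().apply(cpos(124,0,8,28)-p)/10)
E
```

```text
C u,y,h [168.2 -21.1  87.2] tilt 32.3 [ 0.53 -0.04 -0.84] F u,y,n [ 0.1 -0.3  0.3] t 1.8333 j [ 0.5   0.01 -0.77  0.77 -0.38 -1.14]
pos [567.9  84.9 230.1] shift cm [-2.24  3.43  4.61] turn [-4.3 -2.1 -1.3]
[-2.01910189e-16 -5.16136056e-02  3.74797759e+00]
```

Call:
send_rows(targets=[{"gripper": 1, "x": 0, "y": 0, "z": 0, "ax": -4.3, "ay": -2.1, "az": -1.3}, {"gripper": 1, "x": -1.1, "y": 1.7, "z": 2.0, "ax": 0, "ay": 0, "az": 0}, {"gripper": 1, "x": -1.1, "y": 1.7, "z": 2.3, "ax": 0, "ay": 0, "az": 0}, {"gripper": 1, "x": 0, "y": 0, "z": 0, "ax": 0, "ay": 0, "az": 0}])

```text
clock: 2.17
position: [566.4, 97.5, 185.8]
ee_rot: [0.699, -0.666, 0.188, -0.181]
contact_force: [-0.2, -2.2, -0.8]
gripper_width: -0.0
grasp_force: 0.0
```

```bash
python3 - <<'E'
from h import *
corner(); delta(cpos(124,0,8,28),tool(28)); 
E
```

```text
C u,y,h [140.5  -8.6  53.4] tilt 30.2 [ 0.5  -0.03 -0.86] F u,y,n [-0.8 -2.1 -0.4] t 2.1667 j [ 0.47  0.08 -0.84  0.92 -0.29 -1.27]
pos [566.4  97.5 185.8] shift cm [-1.01  1.03  4.74] turn [-2.2 -1.8 -0.6]
```

Call:
send_rows(targets=[{"gripper": 1, "x": 0, "y": 0, "z": 0, "ax": -7, "ay": -0.9, "az": -0.3}, {"gripper": 1, "x": 0, "y": 0, "z": 0, "ax": -7, "ay": -0.9, "az": -0.3}, {"gripper": 1, "x": 0, "y": 0, "z": 0, "ax": 0, "ay": 0, "az": 0}])

```text
clock: 2.42
position: [583.6, 83.0, 200.0]
ee_rot: [0.697, -0.679, 0.17, -0.152]
contact_force: [1.2, 1.6, 1.8]
gripper_width: -0.2
grasp_force: 0.0
```

```bash
python3 - <<'E'
from h import *
corner(); delta(cpos(126,0,13,16),tool(16)); 
E
```

```text
C u,y,h [162.1 -23.9  55.5] tilt 26.3 [ 0.44 -0.05 -0.9 ] F u,y,n [2.1 1.5 0.6] t 2.4167 j [ 0.51  0.11 -0.64  0.54 -0.48 -0.92]
pos [583.6  83.  200. ] shift cm [-2.6   2.77  5.03] turn [-10.3  -2.6  -1.9]
```

Call:
send_rows(targets=[{"gripper": 1, "x": 0, "y": 0, "z": 0, "ax": -3.5, "ay": -0.9, "az": -0.6}, {"gripper": 1, "x": 0, "y": 0, "z": 0, "ax": -3.5, "ay": -0.9, "az": -0.6}, {"gripper": 1, "x": 0, "y": 0, "z": 0, "ax": -3.3, "ay": -0.9, "az": -0.6}, {"gripper": 1, "x": -1.3, "y": 1.4, "z": 1.0, "ax": 0, "ay": 0, "az": 0}, {"gripper": 1, "x": -1.3, "y": 1.4, "z": 1.0, "ax": 0, "ay": 0, "az": 0}])

```text
clock: 2.83
position: [559.8, 106.5, 172.1]
ee_rot: [0.723, -0.676, 0.097, -0.102]
contact_force: [-1.0, -0.4, -0.4]
gripper_width: -0.2
grasp_force: 0.0
```

```bash
python3 - <<'E'
from h import *
corner(); delta(cpos(126,0,13,16),tool(16)); 
E
```

```text
C u,y,h [128.2   0.6  49.6] tilt 16.1 [ 0.28 -0.   -0.96] F u,y,n [-1.  -0.3  0.3] t 2.8333 j [ 0.54  0.18 -0.48  0.21 -0.68 -0.62]
pos [559.8 106.5 172.1] shift cm [ 0.06 -1.16  3.48] turn [-0.1 -0.1  0. ]
```

Now well away from the singularity. Descend behind the tab.

Call:
send_rows(targets=[{"gripper": 1, "x": 0, "y": -1.2, "z": 0.8, "ax": 0, "ay": 0, "az": 0}, {"gripper": 1, "x": 0, "y": 0, "z": 1.5, "ax": 0, "ay": 0, "az": 0}, {"gripper": 1, "x": 0, "y": 0, "z": 0.9, "ax": 0, "ay": 0, "az": 0}, {"gripper": 1, "x": 0, "y": 0, "z": 0, "ax": 0, "ay": 0, "az": 0}])

```text
clock: 3.17
position: [576.7, 105.8, 140.7]
ee_rot: [0.724, -0.676, 0.095, -0.097]
contact_force: [-0.9, 0.1, 0.2]
gripper_width: -0.3
grasp_force: 0.0
```

```bash
python3 - <<'E'
from h import *
corner(); delta(cpos(116,0,13,16),tool(16)); 
p,w=cloud('side'); cv2.imwrite('pics/s2.png',cv2.resize(p[120:250,180:330,::-1],(690,598),interpolation=2))
E
```

```text
C u,y,h [122.2  -1.2  14.7] tilt 15.7 [ 0.27 -0.01 -0.96] F u,y,n [-0.6  0.2  0.7] t 3.1667 j [ 0.52  0.24 -0.48  0.22 -0.61 -0.62]
pos [576.7 105.8 140.7] shift cm [-0.12  0.51  0.38] turn [ 0.3 -0.3  0.2]
```

View pics/s2.png

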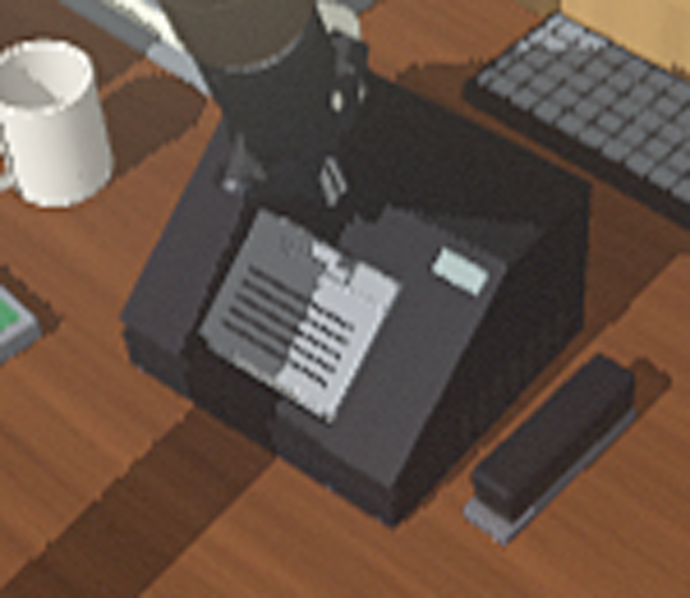

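The side view shows the fingertips at (330, 190), just up-slope of the tab (325, 255), with the paper roll clear. Now I'll approach the tab down the slope.

Call:
send_rows(targets=[{"gripper": 1, "x": -0.1, "y": 0.3, "z": 0.2, "ax": 0, "ay": 0, "az": 0}, {"gripper": 1, "x": 0, "y": 0.3, "z": 0.2, "ax": 0, "ay": 0, "az": 0}, {"gripper": 1, "x": 0, "y": 0, "z": 0, "ax": 0, "ay": 0, "az": 0}])

```text
clock: 3.47
position: [572.1, 106.3, 137.3]
ee_rot: [0.724, -0.676, 0.096, -0.099]
contact_force: [0.2, -0.1, -0.3]
gripper_width: 0.6
grasp_force: 0.0
```

```bash
python3 -c "
from h import *
corner()"
```

```text
C u,y,h [116.5  -0.4  14.8] tilt 15.9 [ 0.27 -0.   -0.96] F u,y,n [-0.  -0.1 -0.3] t 3.4667 j [ 0.53  0.24 -0.5   0.23 -0.6  -0.63]
```

Call:
send_rows(targets=[{"gripper": 1, "x": 0, "y": 0.19, "z": 0.08, "ax": 0, "ay": 0, "az": 0}, {"gripper": 1, "x": 0, "y": 0, "z": 0, "ax": 0, "ay": 0, "az": 0}])

```text
clock: 3.63
position: [571.0, 106.3, 136.3]
ee_rot: [0.724, -0.676, 0.097, -0.099]
contact_force: [-0.5, -0.6, -0.4]
gripper_width: -0.3
grasp_force: 0.0
```

```bash
python3 -c "
from h import *
corner()"
```

```text
C u,y,h [115.   -0.3  14.6] tilt 15.9 [ 0.27 -0.   -0.96] F u,y,n [-0.7 -0.6 -0. ] t 3.6333 j [ 0.53  0.24 -0.51  0.23 -0.59 -0.64]
```

Call:
send_rows(targets=[{"gripper": 1, "x": 0, "y": 0.19, "z": 0.08, "ax": 0, "ay": 0, "az": 0}, {"gripper": 1, "x": 0, "y": 0, "z": 0, "ax": 0, "ay": 0, "az": 0}])

```text
clock: 3.8
position: [569.4, 106.2, 134.8]
ee_rot: [0.724, -0.676, 0.097, -0.099]
contact_force: [-0.4, -0.1, 0.5]
gripper_width: 0.2
grasp_force: 0.0
```

```bash
python3 -c "
from h import *
corner()"
```

```text
C u,y,h [112.8  -0.3  14.4] tilt 15.9 [ 0.27 -0.   -0.96] F u,y,n [-0.  -0.1  0.6] t 3.8 j [ 0.53  0.24 -0.52  0.23 -0.59 -0.64]
```

Call:
send_rows(targets=[{"gripper": 1, "x": 0, "y": -0.1, "z": 0.3, "ax": 0, "ay": 0, "az": 0}, {"gripper": 1, "x": 0, "y": 0.19, "z": 0.08, "ax": 0, "ay": 0, "az": 0}, {"gripper": 1, "x": 0, "y": 0, "z": 0, "ax": 0, "ay": 0, "az": 0}])

```text
clock: 4.05
position: [569.5, 106.1, 130.3]
ee_rot: [0.724, -0.676, 0.096, -0.099]
contact_force: [-0.3, -0.5, 0.7]
gripper_width: -0.1
grasp_force: 0.0
```

```bash
python3 -c "
from h import *
corner()"
```

```text
C u,y,h [110.1  -0.4  10.9] tilt 15.9 [ 0.27 -0.01 -0.96] F u,y,n [ 0.1 -0.5  0.8] t 4.05 j [ 0.53  0.24 -0.52  0.24 -0.58 -0.65]
```

Call:
send_rows(targets=[{"gripper": 1, "x": 0, "y": 0.19, "z": 0.08, "ax": 0, "ay": 0, "az": 0}, {"gripper": 1, "x": 0, "y": 0, "z": 0, "ax": 0, "ay": 0, "az": 0}])

```text
clock: 4.22
position: [567.9, 106.0, 129.2]
ee_rot: [0.724, -0.676, 0.096, -0.099]
contact_force: [-0.1, 0.1, 0.1]
gripper_width: -0.1
grasp_force: 0.0
```

```bash
python3 -c "
from h import *
corner()"
```

```text
C u,y,h [108.2  -0.4  11. ] tilt 15.9 [ 0.27 -0.01 -0.96] F u,y,n [-0.   0.1  0.1] t 4.2167 j [ 0.53  0.24 -0.53  0.24 -0.57 -0.65]
```

Call:
send_rows(targets=[{"gripper": 1, "x": 0, "y": 0.19, "z": 0.08, "ax": 0, "ay": 0, "az": 0}, {"gripper": 1, "x": 0, "y": 0, "z": 0, "ax": 0, "ay": 0, "az": 0}])

```text
clock: 4.38
position: [566.3, 105.9, 128.0]
ee_rot: [0.724, -0.676, 0.096, -0.099]
contact_force: [-1.0, 0.4, -0.4]
gripper_width: 0.3
grasp_force: 0.0
```

```bash
python3 -c "
from h import *
corner()"
```

```text
C u,y,h [106.2  -0.4  11. ] tilt 15.9 [ 0.27 -0.01 -0.96] F u,y,n [-1.   0.4  0.3] t 4.3833 j [ 0.53  0.24 -0.53  0.24 -0.57 -0.65]
```

Call:
send_rows(targets=[{"gripper": 1, "x": 0, "y": 0.14, "z": 0.06, "ax": 0, "ay": 0, "az": 0}, {"gripper": 1, "x": 0, "y": 0, "z": 0, "ax": 0, "ay": 0, "az": 0}])

```text
clock: 4.55
position: [565.2, 105.9, 127.2]
ee_rot: [0.724, -0.676, 0.096, -0.099]
contact_force: [0.8, -0.2, -0.1]
gripper_width: -0.5
grasp_force: 0.0
```

```bash
python3 -c "
from h import *
corner();inface()"
```

```text
C u,y,h [104.8  -0.4  11. ] tilt 15.9 [ 0.27 -0.01 -0.96] F u,y,n [ 0.6 -0.2 -0.6] t 4.55 j [ 0.53  0.24 -0.54  0.24 -0.56 -0.66]
u 118.3 y -0.3 h 5.6 F slope/y/n [ 0.6 -0.2 -0.6] w -0.4727722008003023 t 4.55
```

Call:
send_rows(targets=[{"gripper": 1, "x": 0, "y": 0.14, "z": 0.06, "ax": 0, "ay": 0, "az": 0}, {"gripper": 1, "x": 0, "y": 0, "z": 0, "ax": 0, "ay": 0, "az": 0}])

```text
clock: 4.72
position: [564.1, 105.8, 126.2]
ee_rot: [0.724, -0.676, 0.096, -0.099]
contact_force: [0.3, 0.8, 0.2]
gripper_width: 0.1
grasp_force: 0.0
```

```bash
python3 -c "
from h import *
inface()
p,w=cloud('side'); cv2.imwrite('pics/s3.png',cv2.resize(p[140:230,200:305,::-1],(700,600),interpolation=2))"
```

```text
u 116.7 y -0.3 h 5.5 F slope/y/n [ 0.4  0.7 -0.1] w 0.05677495070081882 t 4.7167
```

View pics/s3.png

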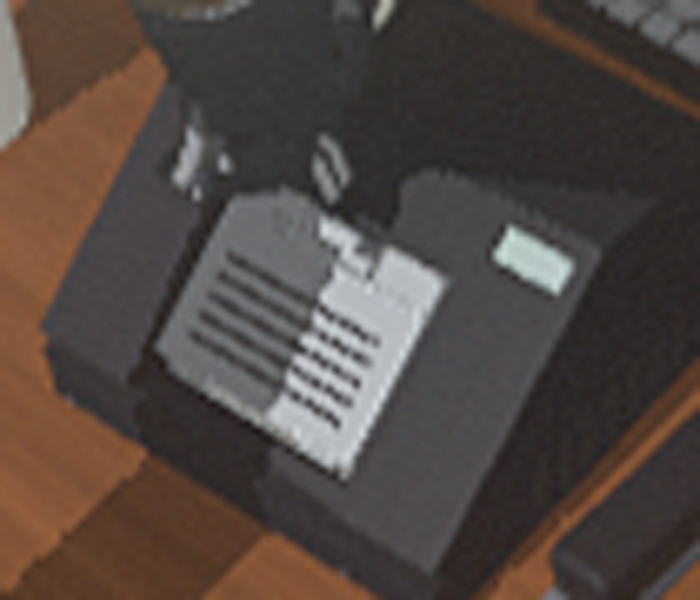

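The fingers at (335, 185) sit just behind the tab (350, 245), with no contact yet. I'll go on in small steps.

Call:
send_rows(targets=[{"gripper": 1, "x": 0, "y": 0.19, "z": 0.08, "ax": 0, "ay": 0, "az": 0}, {"gripper": 1, "x": 0, "y": 0, "z": 0, "ax": 0, "ay": 0, "az": 0}])

```text
clock: 4.93
position: [562.3, 105.6, 124.8]
ee_rot: [0.724, -0.676, 0.096, -0.099]
contact_force: [0.0, -1.4, 0.1]
gripper_width: 0.2
grasp_force: 0.0
```

```bash
python3 -c "
from h import *
inface()"
```

```text
u 114.5 y -0.4 h 5.5 F slope/y/n [ 0.  -1.4  0.1] w 0.19673446104339157 t 4.9333
```

Call:
send_rows(targets=[{"gripper": 1, "x": 0, "y": 0.19, "z": 0.08, "ax": 0, "ay": 0, "az": 0}, {"gripper": 1, "x": 0, "y": 0, "z": 0, "ax": 0, "ay": 0, "az": 0}])

```text
clock: 5.1
position: [560.7, 105.5, 123.5]
ee_rot: [0.724, -0.676, 0.096, -0.099]
contact_force: [-1.1, 0.1, -0.1]
gripper_width: 0.4
grasp_force: 0.0
```

```bash
python3 -c "
from h import *
inface();delta(cpos(116,0,13,16),tool(16))"
```

```text
u 112.4 y -0.4 h 5.4 F slope/y/n [-0.9  0.1  0.6] w 0.3524429648507515 t 5.1
pos [560.7 105.5 123.5] shift cm [-0.03 -1.5  -0.84] turn [ 0.1 -0.3  0.2]
```

```bash
python3 - <<'E'
from h import *
inface()
for n in ['side','wrist','scene']:
    p,w=cloud(n); cv2.imwrite(f'pics/{n}4.png',p[:,:,::-1])
    l=RU.inv().apply(w.reshape(-1,3)-U0); a=l[:,0]+110;b=l[:,2]-50; u=a*c+b*s;h=b*c-a*s;y=l[:,1]
    print(n,'face off',np.nanmedian(h[(abs(h)<10)&(u>25)&(u<95)&(abs(y)<50)]).round(1))
    for lo in range(-2,50,4):
        m=(h>lo)&(h<=lo+4)&(u>90)&(u<160)&(abs(y)<35)
        if m.sum()>3 and n!='scene' : print(lo,m.sum(),'u',np.percentile(u[m],[2,25,50,75,98]).round(1),'y',np.percentile(y[m],[2,50,98]).round(1))
E
cd pics; python3 -c "
import cv2
cv2.imwrite('c4.png',cv2.resize(cv2.imread('wrist4.png')[120:400,180:460],(600,600)))"
```

```text
u 112.4 y -0.4 h 5.4 F slope/y/n [-0.9  0.1  0.6] w 0.3524429648507515 t 5.1
side face off 0.6
-2 202 u [ 91.  101.8 126.9 144.5 159. ] y [-33.6  -7.2  32.8]
2 81 u [ 90.6 116.9 134.2 148.9 158. ] y [-33.9 -12.7  25.1]
18 12 u [108.  109.7 110.6 112.3 115.3] y [-23.7  -2.4  17.9]
22 25 u [107.4 109.1 111.4 113.  114.4] y [-22.7  -4.5  16.9]
34 4 u [121.6 124.2 128.5 133.1 136.5] y [-13.1 -11.8  -8.3]
38 6 u [118.7 121.  126.1 130.  141. ] y [-13.4 -10.8  -6.5]
46 10 u [116.5 118.6 125.  129.2 141.9] y [-14.   -9.6  -1.2]
wrist face off 0.8
-2 8361 u [ 91.5 123.5 138.1 149.  159.3] y [-34.1 -10.6  27.8]
2 201 u [ 97.3 114.2 114.5 143.2 158.9] y [-32.9 -13.7  25.5]
6 148 u [108.4 114.2 114.6 115.  115.4] y [-23.7 -14.7  -0.2]
10 117 u [107.4 114.  114.6 115.1 115.4] y [-23.6 -16.7  -2. ]
14 124 u [107.6 114.  114.5 114.9 115.4] y [-23.7 -17.4  -3.2]
18 248 u [106.5 110.8 114.1 114.6 115.5] y [-23.5 -14.8  -0.1]
22 454 u [106.9 108.6 110.5 112.3 114.4] y [-23.  -12.2   0.9]
34 89 u [123.1 129.  132.4 136.4 139. ] y [-12.8 -12.1  -7.9]
38 176 u [119.8 125.7 130.9 137.2 141.7] y [-12.9 -12.2  -8. ]
42 229 u [116.7 124.1 131.1 137.7 143.1] y [-12.9 -11.9  -7.9]
46 272 u [116.8 124.2 131.1 138.7 144.3] y [-12.9 -10.5  -7.8]
scene face off -1.1
```

View pics/c4.png

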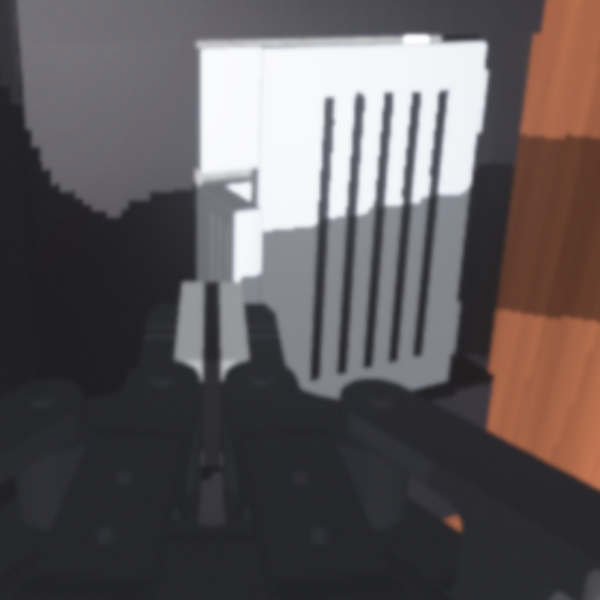

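The wrist view shows the finger tips ending at about crop pixel (212, 285), in front of the tab (230, 230) and not touching it. I need the tips' depth.

```bash
python3 - <<'E'
from h import *
st=arm.read_state(); r=R.from_quat(st['ee_rot'])
p,w=cloud('wrist'); m=arm.camera_model('wrist'); M=np.array(m['cam_to_world'])
print('cam in tool',r.inv().apply(M[:3,3]-st['position']).round(1)); print((r.inv().as_matrix()@M[:3,:3]).round(2))
q=np.linalg.inv(M)@np.append(st['position'],1); print('TCP px',m['fx']*q[0]/q[2]+m['cx'],m['fy']*q[1]/q[2]+m['cy'],q[2])
for row in range(245,340,6):
    print(row,[tuple(r.inv().apply(w[row,col]-st['position']).round(0)) for col in (266,270,274,284,288,292)])
E
```

```text
cam in tool [  74.3   -0.5 -171.9]
[[-0.   -0.96 -0.29]
 [ 1.   -0.    0.  ]
 [-0.   -0.29  0.96]]
TCP px 279.17863603786105 247.59059046534693 185.93924709472685
245 [(np.float64(1.0), np.float64(-8.0), np.float64(1.0)), (np.float64(0.0), np.float64(-5.0), np.float64(3.0)), (np.float64(-0.0), np.float64(-3.0), np.float64(4.0)), (np.float64(6.0), np.float64(3.0), np.float64(-11.0)), (np.float64(8.0), np.float64(5.0), np.float64(-14.0)), (np.float64(9.0), np.float64(7.0), np.float64(-17.0))]
251 [(np.float64(-3.0), np.float64(-8.0), np.float64(2.0)), (np.float64(-3.0), np.float64(-6.0), np.float64(3.0)), (np.float64(-4.0), np.float64(-3.0), np.float64(4.0)), (np.float64(3.0), np.float64(3.0), np.float64(-11.0)), (np.float64(5.0), np.float64(5.0), np.float64(-16.0)), (np.float64(5.0), np.float64(7.0), np.float64(-16.0))]
257 [(np.float64(12.0), np.float64(-6.0), np.float64(-39.0)), (np.float64(12.0), np.float64(-4.0), np.float64(-39.0)), (np.float64(12.0), np.float64(-2.0), np.float64(-39.0)), (np.float64(12.0), np.float64(2.0), np.float64(-39.0)), (np.float64(12.0), np.float64(4.0), n
[... 3832 characters left out ...]
float64(-94.0))]
329 [(np.float64(14.0), np.float64(-4.0), np.float64(-93.0)), (np.float64(2.0), np.float64(-3.0), np.float64(-77.0)), (np.float64(-0.0), np.float64(-2.0), np.float64(-74.0)), (np.float64(1.0), np.float64(2.0), np.float64(-76.0)), (np.float64(8.0), np.float64(3.0), np.float64(-85.0)), (np.float64(16.0), np.float64(3.0), np.float64(-95.0))]
335 [(np.float64(12.0), np.float64(-4.0), np.float64(-92.0)), (np.float64(1.0), np.float64(-3.0), np.float64(-78.0)), (np.float64(-2.0), np.float64(-2.0), np.float64(-75.0)), (np.float64(-1.0), np.float64(2.0), np.float64(-76.0)), (np.float64(-0.0), np.float64(3.0), np.float64(-77.0)), (np.float64(13.0), np.float64(3.0), np.float64(-95.0))]
```

Two cameras and the lack of contact agree: the real finger tips end about 35 mm behind the reported TCP. They are about ±7.5 mm thick and ±12 mm wide. I'll go 31 mm deeper, square to the face, behind the tab.

Call:
send_rows(targets=[{"gripper": 1, "x": 0, "y": -0.6, "z": 0.4, "ax": 0, "ay": 0, "az": 0}, {"gripper": 1, "x": 0, "y": -0.6, "z": 1.2, "ax": 0, "ay": 0, "az": 0}, {"gripper": 1, "x": 0, "y": 0, "z": 0.8, "ax": 0, "ay": 0, "az": 0}, {"gripper": 1, "x": 0, "y": 0, "z": 0.3, "ax": 0, "ay": 0, "az": 0}, {"gripper": 1, "x": 0, "y": 0, "z": 0, "ax": 0, "ay": 0, "az": 0}])

```text
clock: 5.72
position: [580.5, 107.0, 101.6]
ee_rot: [0.724, -0.676, 0.097, -0.099]
contact_force: [-1.3, 0.9, 3.8]
gripper_width: -0.3
grasp_force: 1.8
```

```bash
cat >> h.py <<'E'
L=35;T=7.5
def tip():
    st=arm.read_state(); r=R.from_quat(st['ee_rot']); o=[]
    for v in ([0,0,-L],[0,T,-L],[0,-T,-L]):
        l=RU.inv().apply(st['position']+r.apply(v)-U0); a=l[0]+110;b=l[2]-50; o.append(np.round([a*c+b*s,l[1],b*c-a*s],1))
    z=RU.inv().apply(r.apply([0,0,1]))
    print('tip',o[0],'C',o[1],'back',o[2],'tilt',np.degrees(np.arctan2(z[0],-z[2])).round(1),'F',RF.inv().apply(st['contact_force']).round(1),'t',st['clock'],'j5',st['joints'][3:].round(2))
E
python3 - <<'E'
from h import *
tip()
for n in ['side','wrist']:
    p,w=cloud(n); cv2.imwrite(f'pics/{n}5.png',p[:,:,::-1])
    l=RU.inv().apply(w.reshape(-1,3)-U0); a=l[:,0]+110;b=l[:,2]-50; u=a*c+b*s;h=b*c-a*s;y=l[:,1]
    for lo in range(2,46,4):
        m=(h>lo)&(h<=lo+4)&(u>115.6)&(u<150)&(abs(y)<20)
        if m.sum()>3: print(lo,m.sum(),'u',np.percentile(u[m],[2,50,98]).round(1),'y',np.percentile(y[m],[2,50,98]).round(1))
E
```

```text
tip [127.7  -0.    8.4] C [ 1.208e+02 -1.000e-01  1.120e+01] back [134.7   0.    5.6] tilt 15.9 F [1.4 1.  3.8] t 5.7167 j5 [ 0.26 -0.5  -0.67]
2 10 u [116.8 137.  147.8] y [-19.7 -10.6   4.5]
10 4 u [121.6 126.3 131. ] y [-13.4 -10.9  -7.9]
14 6 u [120.7 139.1 146.6] y [-12.3  -9.1  -6.6]
18 8 u [119.7 126.6 138.3] y [-13.  -10.7  -7. ]
22 13 u [119.3 128.5 147.7] y [-13.1  -7.    3.1]
26 6 u [130.5 135.5 142.9] y [-12.9 -11.9 -10.1]
30 6 u [123.9 130.9 144.4] y [-11.6  -9.   -6.4]
34 5 u [125.6 135.7 143.2] y [-12.8 -10.8  -4.9]
42 6 u [128.5 138.5 147.3] y [-13.6 -12.8  -8.2]
2 28 u [123.8 137.3 148.4] y [-18.9 -11.6   1.8]
6 137 u [122.4 133.5 142.3] y [-12.7 -12.   -7.8]
10 197 u [119.4 132.  143.8] y [-13.  -12.1  -7.9]
14 234 u [118.2 133.6 145.3] y [-12.8 -11.8  -7.7]
18 276 u [119.2 134.  147.2] y [-12.9 -11.7  -7.8]
22 316 u [120.4 134.6 148.7] y [-12.8  -8.8  -7.6]
26 272 u [121.9 135.  148.7] y [-12.9 -12.   -7.9]
30 274 u [123.6 134.2 144.5] y [-12.8 -12.1  -7.8]
34 527 u [125.6 140.2 148.1] y [-13.2  -9.2   8.8]
38 280 u [134.3 139.6 149.5] y [-14.9  -9.8   8.3]
42 379 u [130.9 144.5 149.7] y [-14.9 -12.8   9.1]
```

Call:
send_rows(targets=[{"gripper": 1, "x": 0, "y": 0, "z": -0.25, "ax": 0, "ay": 0, "az": 0}, {"gripper": 1, "x": 0, "y": 0.19, "z": 0.08, "ax": 0, "ay": 0, "az": 0}, {"gripper": 1, "x": 0, "y": 0, "z": 0, "ax": 0, "ay": 0, "az": 0}])

```text
clock: 6.07
position: [577.0, 106.3, 101.6]
ee_rot: [0.724, -0.676, 0.096, -0.099]
contact_force: [-0.3, 0.1, -0.5]
gripper_width: -0.3
grasp_force: 0.0
```

```bash
python3 -c "
from h import *
tip()"
```

```text
tip [125.   -0.4  10.6] C [118.1  -0.5  13.4] back [131.9  -0.4   7.8] tilt 15.8 F [-0.5  0.1 -0.2] t 6.0667 j5 [ 0.26 -0.5  -0.67]
```

Call:
send_rows(targets=[{"gripper": 1, "x": 0, "y": 0.19, "z": 0.08, "ax": 0, "ay": 0, "az": 0}, {"gripper": 1, "x": 0, "y": 0, "z": 0, "ax": 0, "ay": 0, "az": 0}])

```text
clock: 6.23
position: [576.4, 106.7, 101.0]
ee_rot: [0.724, -0.676, 0.097, -0.099]
contact_force: [1.0, -0.5, 1.6]
gripper_width: 0.0
grasp_force: 1.0
```

```bash
python3 -c "
from h import *
tip()"
```

```text
tip [ 1.241e+02 -1.000e-01  1.050e+01] C [ 1.171e+02 -1.000e-01  1.330e+01] back [131.   -0.    7.7] tilt 16.0 F [ 1.8 -0.6  0.7] t 6.2333 j5 [ 0.27 -0.49 -0.67]
```

Call:
send_rows(targets=[{"gripper": 1, "x": 0, "y": 0.19, "z": 0.08, "ax": 0, "ay": 0, "az": 0}, {"gripper": 1, "x": 0, "y": 0, "z": 0, "ax": 0, "ay": 0, "az": 0}])

```text
clock: 6.4
position: [575.0, 106.6, 100.0]
ee_rot: [0.724, -0.676, 0.097, -0.1]
contact_force: [1.9, -1.2, 1.0]
gripper_width: 0.2
grasp_force: 1.4
```

```bash
python3 -c "
from h import *
tip()"
```

```text
tip [122.4  -0.   10.6] C [ 1.154e+02 -1.000e-01  1.340e+01] back [129.3  -0.    7.8] tilt 16.0 F [ 2.  -1.3 -0.3] t 6.4 j5 [ 0.27 -0.49 -0.68]
```

Contact found at tip u≈124. Pressing in about 4.5 mm more.

Call:
send_rows(targets=[{"gripper": 1, "x": 0, "y": 0.22, "z": 0.09, "ax": 0, "ay": 0, "az": 0}, {"gripper": 1, "x": 0, "y": 0.22, "z": 0.09, "ax": 0, "ay": 0, "az": 0}, {"gripper": 1, "x": 0, "y": 0, "z": 0, "ax": 0, "ay": 0, "az": 0}])

```text
clock: 6.65
position: [571.4, 106.5, 97.3]
ee_rot: [0.724, -0.675, 0.097, -0.1]
contact_force: [3.4, -0.7, 4.6]
gripper_width: -0.3
grasp_force: 2.5
```

```bash
python3 -c "
from h import *
tip()
for i in range(2):
    arm.get_image('side'); tip()"
```

```text
tip [1.179e+02 1.000e-01 1.060e+01] C [110.9   0.   13.5] back [1.248e+02 1.000e-01 7.800e+00] tilt 16.0 F [ 5.4 -0.9  1.6] t 6.65 j5 [ 0.28 -0.48 -0.69]
tip [1.181e+02 1.000e-01 1.070e+01] C [1.112e+02 1.000e-01 1.350e+01] back [1.251e+02 1.000e-01 7.900e+00] tilt 16.0 F [ 5.2 -2.3  0.7] t 6.7 j5 [ 0.28 -0.48 -0.69]
tip [1.181e+02 1.000e-01 1.060e+01] C [1.111e+02 1.000e-01 1.350e+01] back [1.251e+02 1.000e-01 7.800e+00] tilt 16.0 F [ 5.5 -1.4  0.8] t 6.75 j5 [ 0.28 -0.48 -0.69]
```

```bash
cat > arc.py <<'E'
import numpy as np
# contact point in cover frame (x along cover from hinge, z out), schedule of x relaxing
def P(th,x,z=23.5):
    t=np.radians(th); return np.array([x*np.cos(t)-z*np.sin(t), x*np.sin(t)+z*np.cos(t)])
ths=list(range(0,73,4)); xs=[92,92]+[92.6,93.2]+[93.5]*40
for i in range(1,len(ths)):
    d=P(ths[i],xs[i])-P(ths[i-1],xs[i-1]); du,dh=d/10
    print(ths[i],'y %.2f z %.2f'%(-.927*du+.375*dh,-.375*du-.927*dh))
E
python3 arc.py
```

```text
4 y 0.41 z -0.52
8 y 0.39 z -0.52
12 y 0.43 z -0.49
16 y 0.49 z -0.45
20 y 0.55 z -0.39
24 y 0.57 z -0.36
28 y 0.59 z -0.31
32 y 0.62 z -0.27
36 y 0.63 z -0.23
40 y 0.65 z -0.18
44 y 0.66 z -0.14
48 y 0.67 z -0.09
52 y 0.67 z -0.05
56 y 0.67 z 0.00
60 y 0.67 z 0.05
64 y 0.67 z 0.10
68 y 0.66 z 0.14
72 y 0.65 z 0.19
```

Call:
send_rows(targets=[{"gripper": 1, "x": 0, "y": 0.41, "z": -0.52, "ax": 0, "ay": 0, "az": 0}, {"gripper": 1, "x": 0, "y": 0.39, "z": -0.52, "ax": 0, "ay": 0, "az": 0}, {"gripper": 1, "x": 0, "y": 0.43, "z": -0.49, "ax": 0, "ay": 0, "az": 0}, {"gripper": 1, "x": 0, "y": 0, "z": 0, "ax": 0, "ay": 0, "az": 0}])

```text
clock: 7.08
position: [554.0, 105.2, 109.1]
ee_rot: [0.724, -0.676, 0.097, -0.1]
contact_force: [1.3, -1.0, 4.3]
gripper_width: -0.1
grasp_force: 2.1
```

```bash
cat >> h.py <<'E'
def cov():
    p,w=cloud('side'); l=RU.inv().apply(w.reshape(-1,3)-U0); a=l[:,0]+110;b=l[:,2]-50; u=a*c+b*s-17.5;h=b*c-a*s+10;y=l[:,1]
    rr=np.hypot(u,h); g=p.reshape(-1,3).astype(int); m=(rr<105)&(rr>50)&(abs(y)<57)&(g.mean(1)>75)&(np.ptp(g,axis=1)<25)
    print('cover angle deg',np.degrees(np.percentile(np.arctan2(h[m],u[m])-np.arcsin(10/rr[m]),[20,50,80])).round(1),m.sum())
    return p
E
python3 -c "
from h import *
tip();cov()"
```

```text
tip [ 1.114e+02 -1.000e-01  3.060e+01] C [ 1.044e+02 -1.000e-01  3.340e+01] back [118.3  -0.   27.8] tilt 16.0 F [ 3.6 -1.   2.6] t 7.0833 j5 [ 0.28 -0.5  -0.7 ]
cover angle deg [ 8.9 13.2 15.4] 485
```

The cover follows: it is at about 13°. Carrying on round the arc.

Call:
send_rows(targets=[{"gripper": 1, "x": 0, "y": 0.49, "z": -0.45, "ax": 0, "ay": 0, "az": 0}, {"gripper": 1, "x": 0, "y": 0.55, "z": -0.39, "ax": 0, "ay": 0, "az": 0}, {"gripper": 1, "x": 0, "y": 0.57, "z": -0.36, "ax": 0, "ay": 0, "az": 0}, {"gripper": 1, "x": 0, "y": 0.59, "z": -0.31, "ax": 0, "ay": 0, "az": 0}, {"gripper": 1, "x": 0, "y": 0, "z": 0, "ax": 0, "ay": 0, "az": 0}])

```text
clock: 7.55
position: [528.3, 103.4, 117.0]
ee_rot: [0.724, -0.676, 0.096, -0.099]
contact_force: [0.6, -0.0, 4.5]
gripper_width: 0.3
grasp_force: 2.4
```

```bash
python3 -c "
from h import *
tip();cov()"
```

```text
tip [96.  -0.2 52.8] C [89.  -0.2 55.6] back [ 1.029e+02 -1.000e-01  5.000e+01] tilt 15.9 F [ 3.2 -0.1  3.1] t 7.55 j5 [ 0.28 -0.51 -0.73]
cover angle deg [-22.   28.3  31.3] 556
```

Call:
send_rows(targets=[{"gripper": 1, "x": 0, "y": 0.62, "z": -0.27, "ax": 0, "ay": 0, "az": 0}, {"gripper": 1, "x": 0, "y": 0.63, "z": -0.23, "ax": 0, "ay": 0, "az": 0}, {"gripper": 1, "x": 0, "y": 0.65, "z": -0.18, "ax": 0, "ay": 0, "az": 0}, {"gripper": 1, "x": 0, "y": 0.66, "z": -0.14, "ax": 0, "ay": 0, "az": 0}, {"gripper": 1, "x": 0, "y": 0, "z": 0, "ax": 0, "ay": 0, "az": 0}])

```text
clock: 8.02
position: [501.8, 101.7, 118.0]
ee_rot: [0.724, -0.676, 0.097, -0.1]
contact_force: [0.1, 1.2, 7.5]
gripper_width: -0.3
grasp_force: 3.6
```

```bash
python3 -c "
from h import *
tip();cov()"
```

```text
tip [75.7 -0.2 69.9] C [68.7 -0.2 72.8] back [82.6 -0.2 67.1] tilt 16.0 F [4.8 1.2 5.8] t 8.0167 j5 [ 0.31 -0.49 -0.79]
cover angle deg [-25.8 -20.2  46.7] 620
```

Call:
send_rows(targets=[{"gripper": 1, "x": 0, "y": 0.62, "z": -0.22, "ax": 0, "ay": 0, "az": 0}, {"gripper": 1, "x": 0, "y": 0.65, "z": -0.13, "ax": 0, "ay": 0, "az": 0}, {"gripper": 1, "x": 0, "y": 0.67, "z": 0, "ax": 0, "ay": 0, "az": 0}, {"gripper": 1, "x": 0, "y": 0, "z": 0, "ax": 0, "ay": 0, "az": 0}])

```text
clock: 8.4
position: [481.1, 99.8, 114.7]
ee_rot: [0.724, -0.676, 0.096, -0.098]
contact_force: [-2.3, 1.7, 5.4]
gripper_width: 0.1
grasp_force: 3.4
```

```bash
python3 -c "
from h import *
tip();cov()"
```

```text
tip [57.3 -0.7 80.1] C [50.4 -0.7 82.9] back [64.3 -0.6 77.2] tilt 15.8 F [1.6 1.8 5.6] t 8.4 j5 [ 0.33 -0.48 -0.83]
cover angle deg [-30.4 -21.6  59. ] 636
```

Call:
send_rows(targets=[{"gripper": 1, "x": 0, "y": 0.67, "z": 0.03, "ax": 0, "ay": 0, "az": 0}, {"gripper": 1, "x": 0, "y": 0.67, "z": 0.08, "ax": 0, "ay": 0, "az": 0}, {"gripper": 1, "x": 0, "y": 0.66, "z": 0.12, "ax": 0, "ay": 0, "az": 0}, {"gripper": 1, "x": 0, "y": 0.65, "z": 0.18, "ax": 0, "ay": 0, "az": 0}, {"gripper": 1, "x": 0, "y": 0.6, "z": 0.1, "ax": 0, "ay": 0, "az": 0}])

```text
clock: 8.87
position: [453.7, 98.1, 102.9]
ee_rot: [0.724, -0.676, 0.097, -0.1]
contact_force: [-7.5, 0.3, 16.9]
gripper_width: 0.1
grasp_force: 11.0
```

```bash
python3 -c "
from h import *
tip();cov()"
```

```text
tip [28.3 -0.5 87.7] C [21.4 -0.5 90.6] back [35.3 -0.5 84.9] tilt 16.0 F [ 4.5  0.8 17.9] t 8.8667 j5 [ 0.39 -0.42 -0.93]
cover angle deg [-31.4 -22.4  71.5] 569
```

Past 70°. I'll lift away up and outward, and let the cover fall open.

Call:
send_rows(targets=[{"gripper": 1, "x": 0, "y": 0, "z": -1.5, "ax": 0, "ay": 0, "az": 0}, {"gripper": 1, "x": 0, "y": 0, "z": -3, "ax": 0, "ay": 0, "az": 0}, {"gripper": 1, "x": 0, "y": -1.5, "z": -3, "ax": 0, "ay": 0, "az": 0}, {"gripper": 1, "x": 0, "y": -1.5, "z": -2, "ax": 0, "ay": 0, "az": 0}, {"gripper": 1, "x": 0, "y": 0, "z": 0, "ax": 0, "ay": 0, "az": 0}])

```text
clock: 9.33
position: [459.0, 100.6, 205.8]
ee_rot: [0.724, -0.675, 0.098, -0.103]
contact_force: [0.8, 0.6, -1.0]
gripper_width: -0.4
grasp_force: 0.0
```

```bash
python3 -c "
from h import *
tip();p=cov();q=arm.get_image('wrist')[0]
cv2.imwrite('pics/open.png',np.hstack([cv2.resize(p[120:270,180:330,::-1],(400,400)),cv2.resize(q[:,70:490,::-1],(400,400))]))
for b in ('breaker1_cap','breaker2_cap','breaker3_cap'):
  for n in ('side','wrist'): print(n,b,[(x['rect'],round(x['score'],2)) for x in arm.boxes_of(n,b)[:4]])
"
```

```text
tip [ 95.8   1.5 165.5] C [ 88.8   1.4 168.3] back [102.7   1.5 162.7] tilt 16.3 F [ 0.1  0.6 -1.3] t 9.3333 j5 [ 0.24 -0.76 -0.76]
cover angle deg [-25.9 113.6 117.6] 953
side breaker1_cap []
wrist breaker1_cap [([202.6, 151.3, 21.0, 15.7], 0.61)]
side breaker2_cap []
wrist breaker2_cap [([204.4, 182.5, 19.7, 13.7], 0.78)]
side breaker3_cap []
wrist breaker3_cap [([203.9, 150.7, 19.0, 17.8], 0.62), ([207.3, 210.2, 22.1, 18.6], 0.47)]
```

View pics/open.png

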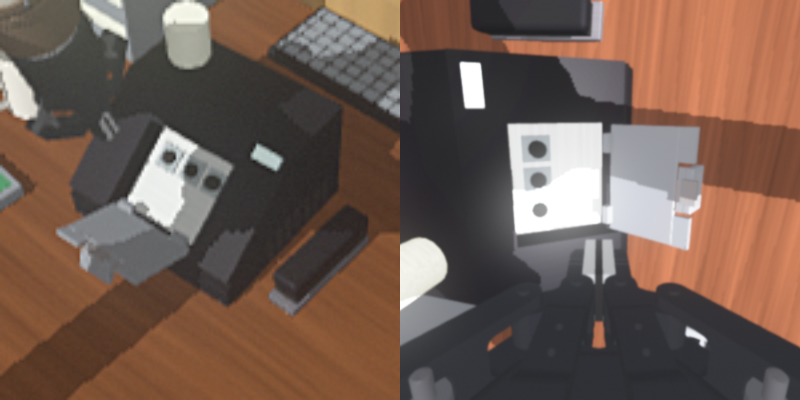

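The cover lies open. Three buttons show in the wrist view at about (215, 157), (214, 189) and (218, 220) in full-image pixels. Next I'll measure their heights.

```bash
python3 -c "
from h import *
for k in range(2):
    p,w=cloud('wrist')
    l=RU.inv().apply(w.reshape(-1,3)-U0); a=l[:,0]+110;b=l[:,2]-50; F=np.c_[a*c+b*s,l[:,1],b*c-a*s].reshape(420,560,3)
    for (x,y) in [(214,158),(214,189),(218,220)]:
        q=F[y-4:y+5,x-4:x+5].reshape(-1,3); print((x,y),np.median(q,0).round(1),q[:,2].std().round(1))
m=(F[...,2]<-28)&(F[...,2]>-42)&(F[...,0]>20)&(F[...,0]<115)&(abs(F[...,1])<60)
print('floor',np.median(F[m][:,2]),np.percentile(F[m],[1,99],axis=0).round(1))
m=(F[...,2]<-10)&(F[...,2]>-31)&(F[...,0]>70)&(F[...,0]<105)&(abs(F[...,1])<58)&(p.mean(2)<90)
for lo in (-60,-17,17): 
    k=m&(F[...,1]>lo)&(F[...,1]<lo+43 if lo<-20 else F[...,1]<lo+34); print(k.sum(),np.median(F[k],0).round(1))
tip()
"
```

```text
(214, 158) [ 83.5 -36.2 -19.4] 0.7
(214, 189) [ 83.7  -3.9 -27.1] 0.9
(218, 220) [ 81.3  29.9 -27.2] 1.6
(214, 158) [ 83.9 -36.  -19.2] 0.8
(214, 189) [ 84.1  -3.7 -27.2] 0.6
(218, 220) [ 81.6  30.1 -27. ] 1.1
floor -33.898898225433896 [[ 20.9 -59.1 -35.7]
 [111.8  59.6 -29.2]]
207 [ 87.  -36.9 -19.3]
0 [nan nan nan]
0 [nan nan nan]
tip [ 9.020e+01 -1.000e-01  1.633e+02] C [ 83.2  -0.2 166.1] back [ 9.710e+01 -1.000e-01  1.604e+02] tilt 15.8 F [0.6 0.9 1. ] t 9.8333 j5 [ 0.24 -0.75 -0.76]
  return _methods._mean(a, axis=axis, dtype=dtype,
  ret = um.true_divide(
```

```bash
python3 - <<'E'
from h import *
st=arm.read_state(); r=R.from_quat(st['ee_rot']); A=[]
for n in ('scene','side','wrist'):
    p,w=cloud(n); q=r.inv().apply(w.reshape(-1,3)-st['position']); A.append(q[np.isfinite(q).all(1)])
q=np.vstack(A); q=q[(abs(q[:,0])<75)&(abs(q[:,1])<80)]
for lo in range(-150,-24,8):
    m=(q[:,2]>lo)&(q[:,2]<=lo+8)
    if m.sum()>5: print(lo,m.sum(),'x',np.percentile(q[m,0],[2,98]).round(),'y',np.percentile(q[m,1],[2,98]).round())
print(st['joints'].round(2))
E
```

```text
-150 83 x [-13.  13.] y [-40.  39.]
-142 147 x [-16.  20.] y [-43.  40.]
-134 1315 x [-18.  22.] y [-43.  33.]
-126 6894 x [ 2. 21.] y [-59.  58.]
-118 12534 x [ 5. 19.] y [-58.  57.]
-110 9996 x [-5. 19.] y [-53.  51.]
-102 6337 x [-6. 19.] y [-47.  46.]
-94 5225 x [-7. 14.] y [-41.  39.]
-86 4388 x [-7. 15.] y [-36.  34.]
-78 1707 x [-11.  15.] y [-29.  26.]
-70 830 x [-10.  13.] y [-10.   8.]
-62 626 x [-9. 13.] y [-14.  12.]
-54 593 x [-9. 13.] y [-14.  12.]
-46 514 x [-10.  13.] y [-14.  12.]
-38 172 x [-12.  13.] y [-13.  10.]
-30 6 x [-9.  6.] y [-8. -5.]
[ 0.68 -0.04 -0.65  0.24 -0.75 -0.76]
```

```bash
cat >> h.py <<'E'
L=31;T=8
def bpos(u,y,h,t): return face(u,y,h)-tool(t).apply([0,-T,-L])
E
python3 - <<'E'
from h import *
tip(); delta(bpos(88,-36,30,24),tool(24)); print(tool(24).inv().apply(bpos(88,-36,0,24)-bpos(88,-36,30,24)))
E
```

```text
tip [8.920e+01 1.000e-01 1.598e+02] C [ 81.8   0.  162.8] back [9.660e+01 1.000e-01 1.568e+02] tilt 15.9 F [ 0.3  0.  -0.1] t 9.9833 j5 [ 0.24 -0.75 -0.76]
pos [456.1  98.9 201. ] shift cm [ 3.54 -4.41 12.17] turn [ 8.1 -0.3  0.2]
[-6.69049415e-16 -7.25765687e+00  2.91088718e+01]
```

Call:
send_rows(targets=[{"gripper": 1, "x": 1.2, "y": -1.5, "z": 2.0, "ax": 0, "ay": 0, "az": 0}, {"gripper": 1, "x": 1.2, "y": -1.5, "z": 2.5, "ax": 0, "ay": 0, "az": 0}, {"gripper": 1, "x": 1.2, "y": -1.4, "z": 2.5, "ax": 0, "ay": 0, "az": 0}, {"gripper": 1, "x": 0, "y": 0, "z": 2.0, "ax": 0, "ay": 0, "az": 0}, {"gripper": 1, "x": 0, "y": 0, "z": 0, "ax": 0, "ay": 0, "az": 0}])

```text
clock: 10.4
position: [524.2, 65.4, 122.7]
ee_rot: [0.724, -0.677, 0.095, -0.095]
contact_force: [-0.6, -0.3, -0.6]
gripper_width: 0.1
grasp_force: 0.0
```

Call:
send_rows(targets=[{"gripper": 1, "x": 0, "y": 0, "z": 0, "ax": 2, "ay": 0, "az": 0}, {"gripper": 1, "x": 0, "y": 0, "z": 0, "ax": 2, "ay": 0, "az": 0}, {"gripper": 1, "x": 0, "y": 0, "z": 0, "ax": 2, "ay": 0, "az": 0}, {"gripper": 1, "x": 0, "y": 0, "z": 0, "ax": 2, "ay": 0, "az": 0}, {"gripper": 1, "x": 0, "y": 0, "z": 0, "ax": 0, "ay": 0, "az": 0}])

```text
clock: 10.82
position: [522.9, 65.6, 126.6]
ee_rot: [0.717, -0.666, 0.144, -0.147]
contact_force: [-1.1, -0.7, -0.4]
gripper_width: -0.3
grasp_force: 0.0
```

```bash
python3 - <<'E'
from h import *
tip(); delta(bpos(88,-36,0,24),tool(24))
E
```

```text
tip [ 90.1 -37.4  62.7] C [ 82.4 -37.5  64.7] back [ 97.9 -37.4  60.8] tilt 23.8 F [-1.1 -0.7  0.4] t 10.8167 j5 [ 0.7  -0.26 -1.04]
pos [522.9  65.6 126.6] shift cm [-0.2  -0.55  6.14] turn [ 0.2 -0.4  0.5]
```

Call:
send_rows(targets=[{"gripper": 1, "x": -0.1, "y": -0.3, "z": 0.8, "ax": 0, "ay": 0, "az": 0}, {"gripper": 1, "x": -0.1, "y": -0.2, "z": 1.0, "ax": 0, "ay": 0, "az": 0}, {"gripper": 1, "x": 0, "y": 0, "z": 1.2, "ax": 0, "ay": 0, "az": 0}, {"gripper": 1, "x": 0, "y": 0, "z": 1.0, "ax": 0, "ay": 0, "az": 0}, {"gripper": 1, "x": 0, "y": 0, "z": 0, "ax": 0, "ay": 0, "az": 0}])

```text
clock: 11.23
position: [548.7, 69.9, 100.7]
ee_rot: [0.716, -0.669, 0.14, -0.144]
contact_force: [0.5, 0.4, -0.2]
gripper_width: -0.2
grasp_force: 0.0
```

```bash
python3 - <<'E'
from h import *
tip(); delta(bpos(88,-36,-15,24),tool(24))
E
```

```text
tip [ 95.  -34.9  26.3] C [ 87.3 -34.9  28.4] back [102.8 -34.9  24.3] tilt 23.2 F [ 0.3  0.3 -0.5] t 11.2333 j5 [ 0.91 -0.16 -1.2 ]
pos [548.7  69.9 100.7] shift cm [0.06 0.38 4.19] turn [ 0.8 -0.4  0.2]
```

Joint 5 is at its range end here, so I'll back off, reduce the tilt to about 17° and roll the tool 90°. That puts the wide linkage across the unit.

Call:
send_rows(targets=[{"gripper": 1, "x": 0, "y": 0, "z": -1.0, "ax": 0, "ay": 0, "az": 0}, {"gripper": 1, "x": 0, "y": 0, "z": -1.5, "ax": 0, "ay": 0, "az": 0}, {"gripper": 1, "x": 0, "y": 0, "z": -0.5, "ax": -2.3, "ay": 0, "az": 0}, {"gripper": 1, "x": 0, "y": 0, "z": 0, "ax": -2.3, "ay": 0, "az": 0}, {"gripper": 1, "x": 0, "y": 0, "z": 0, "ax": -2, "ay": 0, "az": 0}])

```text
clock: 11.65
position: [536.0, 72.1, 129.5]
ee_rot: [0.723, -0.675, 0.101, -0.106]
contact_force: [0.6, -0.0, 0.6]
gripper_width: 0.1
grasp_force: 0.0
```

Call:
send_rows(targets=[{"gripper": 1, "x": 0, "y": 0, "z": 0, "ax": 0, "ay": 0, "az": 7}, {"gripper": 1, "x": 0, "y": 0, "z": 0, "ax": 0, "ay": 0, "az": 7}, {"gripper": 1, "x": 0, "y": 0, "z": 0, "ax": 0, "ay": 0, "az": 7}, {"gripper": 1, "x": 0, "y": 0, "z": 0, "ax": 0, "ay": 0, "az": 7}, {"gripper": 1, "x": 0, "y": 0, "z": 0, "ax": 0, "ay": 0, "az": 7}])

```text
clock: 12.07
position: [535.6, 70.6, 128.4]
ee_rot: [-0.484, 0.863, -0.065, 0.131]
contact_force: [0.7, 0.3, -0.9]
gripper_width: -0.1
grasp_force: 0.0
```

Call:
send_rows(targets=[{"gripper": 1, "x": 0, "y": 0, "z": 0, "ax": 0, "ay": 0, "az": 7}, {"gripper": 1, "x": 0, "y": 0, "z": 0, "ax": 0, "ay": 0, "az": 7}, {"gripper": 1, "x": 0, "y": 0, "z": 0, "ax": 0, "ay": 0, "az": 7}, {"gripper": 1, "x": 0, "y": 0, "z": 0, "ax": 0, "ay": 0, "az": 7}, {"gripper": 1, "x": 0, "y": 0, "z": 0, "ax": 0, "ay": 0, "az": 7}])

```text
clock: 12.48
position: [535.7, 70.6, 128.5]
ee_rot: [-0.202, 0.968, -0.022, 0.144]
contact_force: [-0.0, 0.1, 0.4]
gripper_width: 0.1
grasp_force: 0.0
```

Call:
send_rows(targets=[{"gripper": 1, "x": 0, "y": 0, "z": 0, "ax": 0, "ay": 0, "az": 7}, {"gripper": 1, "x": 0, "y": 0, "z": 0, "ax": 0, "ay": 0, "az": 7}, {"gripper": 1, "x": 0, "y": 0, "z": 0, "ax": 0, "ay": 0, "az": 6}, {"gripper": 1, "x": 0, "y": 0, "z": 0, "ax": 0, "ay": 0, "az": 0}])

```text
clock: 12.82
position: [535.7, 70.5, 128.5]
ee_rot: [-0.033, 0.989, 0.002, 0.146]
contact_force: [-0.7, -0.2, -0.2]
gripper_width: -0.1
grasp_force: 0.0
```

```bash
cat >> h.py <<'E'
def tool2(t): return tool(t)*R.from_euler('z',90,degrees=True)
def bpos2(u,y,h,t): return face(u,y,h)-tool2(t).apply([-11,0,-L])
def tip2():
    st=arm.read_state(); r=R.from_quat(st['ee_rot']); o=[]
    for v in ([0,0,-L],[-11,0,-L]):
        l=RU.inv().apply(st['position']+r.apply(v)-U0); a=l[0]+110;b=l[2]-50; o.append(np.round([a*c+b*s,l[1],b*c-a*s],1))
    z=RU.inv().apply(r.apply([0,0,1]))
    print('tip',o[0],'up corner',o[1],'tilt',np.degrees(np.arctan2(z[0],-z[2])).round(1),z.round(2),'F',RF.inv().apply(st['contact_force']).round(1),'t',st['clock'],'j',st['joints'].round(2))
E
python3 - <<'E'
from h import *
tip2(); delta(bpos2(89,-36,10,17),tool2(17))
E
```

```text
tip [105.2 -33.5  55. ] up corner [115.5 -33.5  51. ] tilt 16.8 [ 0.29 -0.   -0.96] F [-0.7 -0.1  0.3] t 12.8167 j [ 0.5   0.17 -0.63  0.26 -0.52 -2.21]
pos [535.7  70.5 128.5] shift cm [ 0.97 -0.21  4.79] turn [-0.3 -0.2  0.1]
```

Call:
send_rows(targets=[{"gripper": 1, "x": 0.5, "y": -0.1, "z": 1.0, "ax": 0, "ay": 0, "az": 0}, {"gripper": 1, "x": 0.5, "y": -0.1, "z": 1.3, "ax": 0, "ay": 0, "az": 0}, {"gripper": 1, "x": 0, "y": 0, "z": 1.3, "ax": 0, "ay": 0, "az": 0}, {"gripper": 1, "x": 0, "y": 0, "z": 1.2, "ax": 0, "ay": 0, "az": 0}, {"gripper": 1, "x": 0, "y": 0, "z": 0, "ax": 0, "ay": 0, "az": 0}])

```text
clock: 13.23
position: [539.2, 66.9, 77.2]
ee_rot: [-0.035, 0.989, 0.0, 0.144]
contact_force: [-0.6, -1.5, -0.7]
gripper_width: 0.2
grasp_force: 0.0
```

```bash
python3 - <<'E'
from h import *
tip2(); delta(bpos2(88,-36,-16,17),tool2(17))
p,w=cloud('wrist'); q=arm.get_image('side')[0]
cv2.imwrite('pics/b.png',np.hstack([cv2.resize(q[120:270,180:330,::-1],(400,400)),cv2.resize(p[:,70:490,::-1],(400,400))]))
E
```

```text
tip [ 76.3 -37.2  12.5] up corner [ 86.6 -37.1   8.5] tilt 16.6 [ 0.29 -0.01 -0.96] F [-1.  -1.5 -0.1] t 13.2333 j [ 0.48  0.25 -0.72  0.36 -0.36 -2.3 ]
pos [539.2  66.9  77.2] shift cm [-1.05  0.16  2.24] turn [-0.4 -0.4  0.3]
```

View pics/b.png

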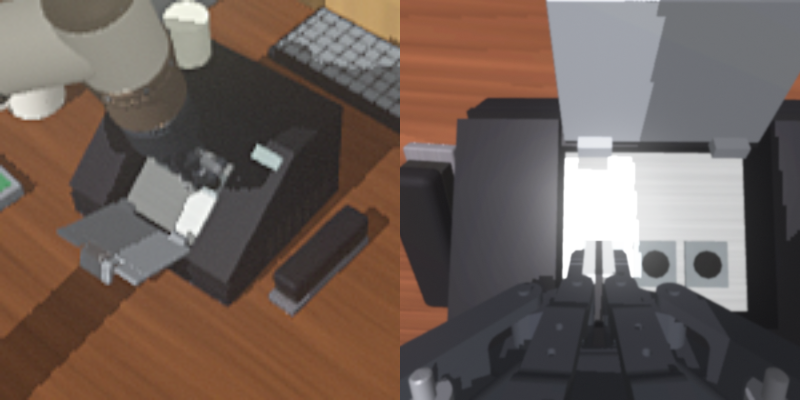

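The tip is lined up with button 1 (wrist-view column 600; the other two are at 655 and 707), and the gripper is clear. I'll go in square to the face.

Call:
send_rows(targets=[{"gripper": 1, "x": -0.4, "y": 0.1, "z": 0.8, "ax": 0, "ay": 0, "az": 0}, {"gripper": 1, "x": -0.4, "y": 0.1, "z": 0.9, "ax": 0, "ay": 0, "az": 0}, {"gripper": 1, "x": -0.2, "y": 0, "z": 0.5, "ax": 0, "ay": 0, "az": 0}, {"gripper": 1, "x": 0, "y": 0, "z": 0, "ax": 0, "ay": 0, "az": 0}])

```text
clock: 13.67
position: [556.5, 69.9, 59.7]
ee_rot: [-0.034, 0.989, 0.001, 0.145]
contact_force: [-0.1, -0.9, -1.1]
gripper_width: -0.1
grasp_force: 0.0
```

```bash
python3 - <<'E'
from h import *
tip2(); delta(bpos2(88,-36,-28,17),tool2(17))
E
```

```text
tip [ 79.2 -35.3 -11.9] up corner [ 89.5 -35.3 -15.9] tilt 16.7 [ 0.29 -0.01 -0.96] F [-0.8 -0.9 -0.7] t 13.6667 j [ 0.46  0.3  -0.71  0.4  -0.31 -2.33]
pos [556.5  69.9  59.7] shift cm [-0.32 -0.04  1.18] turn [-0.4 -0.3  0.2]
```

Call:
send_rows(targets=[{"gripper": 1, "x": -0.1, "y": 0, "z": 0.3, "ax": 0, "ay": 0, "az": 0}, {"gripper": 1, "x": -0.15, "y": 0, "z": 0.3, "ax": 0, "ay": 0, "az": 0}, {"gripper": 1, "x": 0, "y": 0, "z": 0, "ax": 0, "ay": 0, "az": 0}])

```text
clock: 13.92
position: [560.2, 70.1, 55.4]
ee_rot: [-0.034, 0.989, 0.001, 0.146]
contact_force: [0.5, 0.2, -0.1]
gripper_width: 0.3
grasp_force: 0.3
```

```bash
python3 -c "
from h import *
tip2()"
```

```text
tip [ 79.5 -35.4 -17.6] up corner [ 89.7 -35.4 -21.6] tilt 16.7 [ 0.29 -0.01 -0.96] F [ 0.3  0.2 -0.4] t 13.9167 j [ 0.46  0.32 -0.72  0.41 -0.29 -2.34]
```

Call:
send_rows(targets=[{"gripper": 1, "x": -0.1, "y": 0, "z": 0.3, "ax": 0, "ay": 0, "az": 0}, {"gripper": 1, "x": 0, "y": 0, "z": 0, "ax": 0, "ay": 0, "az": 0}])

```text
clock: 14.08
position: [562.1, 70.2, 53.1]
ee_rot: [-0.034, 0.989, 0.001, 0.146]
contact_force: [-1.2, -0.8, 1.1]
gripper_width: -0.3
grasp_force: 1.2
```

```bash
python3 -c "
from h import *
tip2()"
```

```text
tip [ 79.5 -35.4 -20.6] up corner [ 89.8 -35.4 -24.6] tilt 16.8 [ 0.29 -0.01 -0.96] F [-0.3 -0.7  1.7] t 14.0833 j [ 0.45  0.32 -0.72  0.42 -0.29 -2.35]
```

Call:
send_rows(targets=[{"gripper": 1, "x": -0.1, "y": 0, "z": 0.25, "ax": 0, "ay": 0, "az": 0}, {"gripper": 1, "x": 0, "y": 0, "z": 0, "ax": 0, "ay": 0, "az": 0}])

```text
clock: 14.25
position: [563.6, 70.3, 51.1]
ee_rot: [-0.034, 0.989, 0.001, 0.146]
contact_force: [-5.5, 0.9, 4.9]
gripper_width: 0.2
grasp_force: 3.4
```

```bash
python3 -c "
from h import *
tip2()"
```

```text
tip [ 79.6 -35.5 -23.1] up corner [ 89.8 -35.4 -27. ] tilt 16.8 [ 0.29 -0.01 -0.96] F [-1.3  1.3  7.2] t 14.25 j [ 0.45  0.33 -0.72  0.43 -0.28 -2.35]
```

Call:
send_rows(targets=[{"gripper": 1, "x": -0.1, "y": 0, "z": 0.28, "ax": 0, "ay": 0, "az": 0}, {"gripper": 1, "x": 0, "y": 0, "z": 0, "ax": 0, "ay": 0, "az": 0}])

```text
clock: 14.42
position: [564.1, 70.2, 50.6]
ee_rot: [-0.034, 0.989, 0.0, 0.146]
contact_force: [-20.6, 4.0, 24.4]
gripper_width: -0.2
grasp_force: 16.1
```

```bash
python3 -c "
from h import *
tip2()"
```

```text
tip [ 79.6 -35.6 -23.7] up corner [ 89.8 -35.6 -27.7] tilt 16.8 [ 0.29 -0.01 -0.96] F [-1.   5.3 31.7] t 14.4167 j [ 0.45  0.33 -0.72  0.44 -0.28 -2.36]
```

Call:
send_rows(targets=[{"gripper": 1, "x": -0.1, "y": 0, "z": 0.28, "ax": 0, "ay": 0, "az": 0}, {"gripper": 1, "x": 0, "y": 0, "z": 0, "ax": 0, "ay": 0, "az": 0}])

```text
clock: 14.58
position: [564.5, 70.0, 50.2]
ee_rot: [-0.034, 0.989, 0.0, 0.147]
contact_force: [-38.6, 7.1, 45.1]
gripper_width: -0.1
grasp_force: 29.5
```

```bash
python3 -c "
from h import *
tip2()"
```

```text
tip [ 79.6 -35.8 -24.3] up corner [ 89.9 -35.7 -28.2] tilt 16.8 [ 0.29 -0.01 -0.96] F [-2.2  9.6 59. ] t 14.5833 j [ 0.45  0.33 -0.72  0.44 -0.28 -2.37]
```

Hard stop at h≈-28, which is where a button that is in should be. Retreating the same way and checking.

Call:
send_rows(targets=[{"gripper": 1, "x": 0.2, "y": 0, "z": -0.6, "ax": 0, "ay": 0, "az": 0}, {"gripper": 1, "x": 0.4, "y": 0, "z": -1.2, "ax": 0, "ay": 0, "az": 0}, {"gripper": 1, "x": 0.6, "y": 0, "z": -1.5, "ax": 0, "ay": 0, "az": 0}, {"gripper": 1, "x": 0.4, "y": 0, "z": -2.5, "ax": 0, "ay": 0, "az": 0}, {"gripper": 1, "x": 0, "y": 0, "z": -2.5, "ax": 0, "ay": 0, "az": 0}])

```text
clock: 15.0
position: [526.7, 68.2, 120.8]
ee_rot: [-0.034, 0.989, 0.001, 0.145]
contact_force: [0.6, -0.3, 0.1]
gripper_width: 0.1
grasp_force: 0.0
```

Call:
send_rows(targets=[{"gripper": 1, "x": 0, "y": 0, "z": -2.5, "ax": 0, "ay": 0, "az": 0}, {"gripper": 1, "x": 0, "y": 0, "z": -2, "ax": 0, "ay": 0, "az": 0}, {"gripper": 1, "x": 0, "y": 0, "z": 0, "ax": 0, "ay": 0, "az": 0}])

```text
clock: 15.25
position: [517.4, 69.5, 169.1]
ee_rot: [-0.034, 0.988, 0.003, 0.151]
contact_force: [1.1, 0.3, 0.2]
gripper_width: -0.0
grasp_force: 0.0
```

```bash
python3 - <<'E'
from h import *
tip2()
for n in ('wrist','side'):
    p,w=cloud(n)
    l=RU.inv().apply(w.reshape(-1,3)-U0); a=l[:,0]+110;b=l[:,2]-50; F=np.c_[a*c+b*s,l[:,1],b*c-a*s]
    for y in (-36,-3,31):
        m=(abs(F[:,0]-86)<5)&(abs(F[:,1]-y)<5)&(F[:,2]<0); print(n,y,m.sum(),np.median(F[m,2]).round(1) if m.any() else '')
q=cov()
cv2.imwrite('pics/end.png',np.hstack([cv2.resize(q[120:270,180:330,::-1],(400,400)),cv2.resize(arm.get_image('wrist')[0][:,70:490,::-1],(400,400))]))
E
```

```text
tip [115.5 -33.3  98.5] up corner [125.8 -33.3  94.6] tilt 17.3 [ 0.3  -0.   -0.95] F [ 1.   0.2 -0.6] t 15.25 j [ 0.53  0.09 -0.61  0.24 -0.62 -2.2 ]
wrist -36 120 -28.6
wrist -3 132 -28.7
wrist 31 126 -28.8
side -36 7 -27.7
side -3 7 -28.9
side 31 6 -27.7
cover angle deg [-26.6 114.5 117.6] 888
```

View pics/end.png

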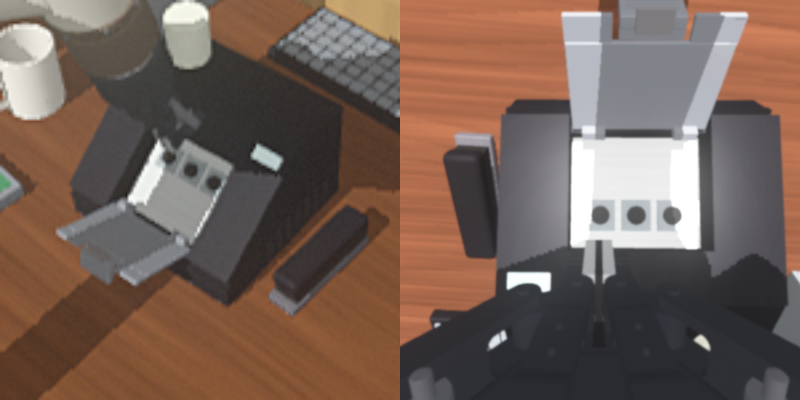

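All three buttons (wrist-view pixels (600, 215), (636, 215), (672, 215)) sit at the same pushed-in height. The cover is open and the arm is clear of everything. Handing in.

```bash
python3 -c "
from bench import arm
print(arm.job_done())"
```

```text
the job is handed in; nothing more can be done
None
```

I opened the cover fully (about 117°), pushed the popped-out breaker back in level with the other two, left the arm clear, saw nothing else on the desk disturbed, and handed the job in; the hand-in returned no verdict.

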